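Dock the red sauce barrel

TASK

Get the red sauce ready for service: slide the red-capped barrel sideways into the slot of the blue-topped dock, with its foot flange under the blue plate, all the way to the slot's closed end, and leave it standing there upright. Do not disturb the yellow and green barrels.

Things in the scene. Friction and masses are not known exactly. Their poses are not given: they have to be found in the camera images.
- red_barrel: The barrel to dock: upright white tube 44 mm in diameter, red cap and red band, 140 mm tall, 0.2 to 0.45 kg, standing on the table (height 0) on a round grey foot flange 94 mm in diameter, 6 mm thick. Origin: centre of the flange's underside; z up, round about z. The tube can be gripped across at 90 to 125 mm above the origin.
- yellow_barrel: A barrel of the same shape and size with a yellow cap and band; a bystander to leave where it stands. Origin at the centre of its underside.
- green_barrel: A barrel of the same shape and size with a green cap and band; a bystander to leave where it stands. Origin at the centre of its underside.
- dock: Fixed dock. Origin: on the table, under the axis of a fully home barrel; x points into the slot, z up. Black floor plate 6 mm thick, x -115 to 70 mm. Blue plate over it: underside 26, top 32 mm above the table, 140 mm wide, x -55 to 70. Its slot: 66 mm wide, centred on y 0, open at x -55, closed at x 24 (tube's axis then at x 2). Steel walls below: inner faces y +-62 and x 62.
There are look-alikes about, which are no part of the job. Several things look just like the dock: the one meant starts farthest to the robot's right.

How it is judged:
At the end, for the whole second after the job is handed in: The red barrel stands at rest on the dock's floor plate, upright within 10 degrees, its flange under the blue plate, its axis within 15 mm of the home point along the slot and within 16 mm across it (x of red_barrel in the frame of dock between -0.015 and 0.015 m and y of red_barrel in the frame of dock between -0.016 and 0.016 m and z of red_barrel in the frame of dock between 0.002 and 0.012 m and angle between red_barrel's own z axis and vertical below 0.17 rad and linear speed of red_barrel below 0.02 m/s); the robot touches nothing.
It fails at once if the yellow barrel is moved more than 30 mm or tipped (distance of yellow_barrel from where it was at the start of the episode above 0.03 m or angle between yellow_barrel's own z axis and vertical above 0.4 rad).
It fails at once if the green barrel is moved more than 30 mm or tipped (distance of green_barrel from where it was at the start of the episode above 0.03 m or angle between green_barrel's own z axis and vertical above 0.4 rad).
It also fails if it takes over 48 s, if anything falls off the work surface, if the arm or the gripper's body presses on something with over 40 N, if the wrist force passes 120 N, or if a joint passes its speed limit or range.

ROBOT

A 6-joint arm with a two-finger parallel gripper is mounted at the origin on the work surface. World frame = base frame: x ahead of the robot, y to its left, z up, the work surface at z = 0. Lengths are in m, angles in rad, forces in N, time in s.
With the tool pointing down it reaches from about 0.4 to 0.825 m from the base axis. Payload 7 kg.
Tool frame: the origin (TCP) lies at the centre of the arm's flange, where the gripper is bolted on; the fingertips stand 178 mm ahead of it and the grasp point (between the pads) lies 159 mm ahead of it (arm.tip_reach is the distance from the TCP to the fingertips, in m); z points along the fingers, y is the direction in which the jaws open and shut (so a half turn about z gives the same grasp; the last joint's range is limited). The gripper opens to 88 mm and grips with 3 to 60 N. Pads are 19 mm wide; open, the fingers measure 130 mm over their backs; the gripper's body (78 mm by 193 mm) begins 47 mm behind the grasp point.
Start: joints at [1.616, 0.359, 0.012, 0, -1.224, -0.288], TCP at [0.162, 0.655, 0.405] pointing down, gripper open.
Joint ranges: [-3.07, 3.07], [-1.43, 2.12], [-1.02, 1.25], [-3.03, 1.67], [-3.05, -0], [-3.03, 3.03]. Speed limits (rad/s): [2.39, 2.39, 3.01, 3.14, 3.14, 3.14].

INTERFACE

Orientations are given as [roll, pitch, yaw] about the fixed x, y, z axes, in that order (R = Rz(yaw) Ry(pitch) Rx(roll)).
In Python, from station import arm gives the robot as it stands.
- The arm moves only by the shell command python3 -m inch 'ROWS' [OPENING] [FORCE]. ROWS is JSON, a list that holds one entry, the list of rows, each a list of 6 numbers: the shift along the world's x, y, z in units of 200 mm (1.0 is 200 mm), then the turn, a rotation vector about the world's x, y, z in units of 180 degrees (1.0 is 180 degrees). A call has 1 to 8 rows; each row is the pose to reach, as a shift and turn from the pose commanded when the call began, turning the shorter way round; what a row does not reach only later rows make up. A row lasts 1/8 s, in which the tool goes at most 62.5 mm and 10.7 degrees, less where a joint would pass 70% of its speed; a pose out of reach is approached as far as the arm can. A call with a number of a shift or a turn outside -1 to 1 is refused whole. A call with a gripper value outside its range is refused whole. OPENING is the finger opening in mm, from 0 to 87.6, set as the call begins (- or left out, the last holds). The fingers move at their own pace and stop on an object; FORCE is the grip in N (left out, the last holds). Time passes only in rows, so rows that repeat a pose let the fingers close. It gives the time, the measured TCP pose, the force and the opening at its end, in the units of the state.
- arm.get_state(): the state, without advancing time (a new reading comes with each control period).
- arm.grab_frame(name): name is "scene" or "top"; returns the picture (384x512x3 uint8, blue, green, red); there is no depth.
- arm.camera_params(name): a dict with "vertical_fov" (degrees; the focal length in pixels is half the picture's height over the tangent of half this angle, whatever the lens; pixels are square), "cx", "cy" (the principal point, pixels), "k1" (the pictures are not rectified: a ray, as slopes to the right and down, at radius r is drawn at 1 + k1 r^2 times it, then the intrinsics apply), "pose" (4x4, takes a point from camera to world coordinates). Camera axes: x right, y down, z forward; pixel columns grow to the right and rows downward; lengths in m; the calibration is good to about 2 mm. A picture is of the moment at which its call begins. camera_params takes no time and is no camera call.
- arm.job_done(): hands the job in, once; it reports no verdict.
Trained networks look in the newest picture that a camera, given by its name, has taken for a name from the list of things; names that differ only in an ending like _2 or _b are one class to them, and where a whole thing is asked for, a point or a joint stands for the part that bears it (a point fixed in the world has none). Each returns a list of dicts, best first, with "score" (0 to 1); they miss things now and then, are a little off and sometimes report something else, mostly with a low value. They report only what shows in the picture. A call takes as long as a camera call. They do not tell look-alikes from the thing itself.
- arm.search_frame(target, camera): "box" ([left, top, right, bottom] in pixels, round what is visible of it).
- arm.regions_of(target, camera): "region" (384x512 bool, what is visible of it) and "box" ([left, top, right, bottom] in pixels, round what is visible of it).
The state is a dict: "t": time; "q": joint angles; "qd": joint speeds; "joint_efforts": joint torques, N m; "eef_pos": TCP position; "ee_rot": TCP orientation; "force": force on the tool from outside, world axes, zero at the start; "moment": the same for the moment, N m; "width": finger opening in m.
Only numpy, scipy, OpenCV 4.12 (cv2) and the standard library are available. Lean on these libraries where they do the work, as an engineer would, in place of code of your own. Each camera call takes 0.05 s, during which the arm holds its last target.

## Working session

There is one attempt and no reset: what is moved stays moved. The work goes in short steps, Python scripts to look and compute and a shell command to move; the robot and the scene stay as the last step left them, time stands still between calls to the robot, and variables do not carry over. Pictures are saved under pics/ and viewed, and the job is handed in when it is done.

```bash
ls; mkdir -p pics; python3 - <<'E'
from station import arm
import cv2,numpy as np
for n in ["scene","top"]:
    f=arm.grab_frame(n); cv2.imwrite(f"pics/{n}0.png",f)
    p=arm.camera_params(n); print(n,{k:(np.round(v,4).tolist()) for k,v in p.items()})
    for t in ["red_barrel","yellow_barrel","green_barrel","dock"]:
        print(t,[(np.round(d['box'],1).tolist(),round(float(d['score']),2)) for d in arm.search_frame(t,n)])
s=arm.get_state(); print(s)
E
```

```text
pics
scene {'vertical_fov': 54.3262, 'cx': 262.1989, 'cy': 193.7727, 'k1': -0.0698, 'pose': [[0.2324, 0.6435, -0.7293, 1.1824], [0.9726, -0.1518, 0.1759, -0.1988], [0.0025, -0.7502, -0.6612, 0.7262], [0.0, 0.0, 0.0, 1.0]]}
red_barrel [([213.4, 178.7, 253.0, 239.3], 0.77)]
yellow_barrel [([142.9, 222.4, 183.0, 279.5], 0.66)]
green_barrel [([140.6, 173.1, 175.1, 229.7], 0.63)]
dock [([308.6, 131.7, 366.1, 170.0], 0.97), ([305.0, 207.8, 384.1, 271.5], 0.8)]
top {'vertical_fov': 42.3541, 'cx': 249.5155, 'cy': 186.9621, 'k1': 0.0067, 'pose': [[-0.0257, -0.9852, 0.1697, 0.1823], [-0.9995, 0.0284, 0.0136, -0.0386], [-0.0182, -0.1693, -0.9854, 1.42], [0.0, 0.0, 0.0, 1.0]]}
red_barrel [([263.9, 147.6, 299.6, 182.9], 0.88)]
yellow_barrel [([321.3, 106.4, 356.5, 142.4], 0.81)]
green_barrel [([333.7, 173.7, 365.2, 204.9], 0.62)]
dock [([164.8, 95.8, 214.6, 164.6], 0.91), ([118.4, 230.7, 171.9, 299.3], 0.71)]
{'t': 0.5, 'q': array([ 1.61609865e+00,  3.58635396e-01,  1.18677977e-02, -2.65372291e-05,
       -1.22407872e+00, -2.88098460e-01]), 'qd': array([-0.00034339, -0.00117585,  0.00094891,  0.000763  , -0.00054503,
       -0.00027933]), 'joint_efforts': array([ 8.74112066e-04, -5.81800318e+01,  2.93066597e+01,  6.99706703e+00,
        1.19298606e-02, -4.08705705e-05]), 'eef_pos': array([0.16229074, 0.65517452, 0.40461951]), 'ee_rot': array([ 3.14153763e+00,  9.72349381e-06, -2.42805154e-01]), 'force': array([-0.52675615,  0.41061645, -0.29876808]), 'moment': array([-0.07004087, -0.04795124, -0.02360791]), 'width': 0.08757405898012292}
```

View pics/scene0.png

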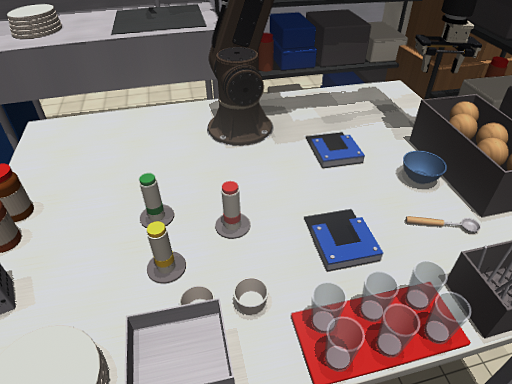

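View pics/top0.png

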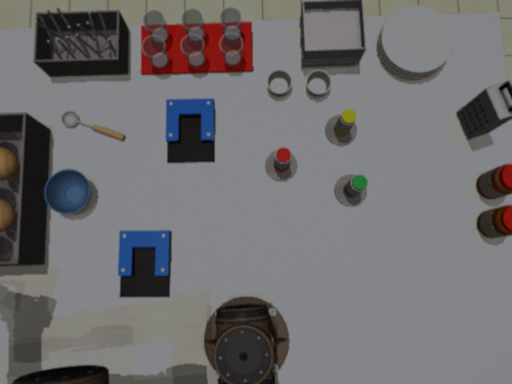

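```bash
cat > h.py <<'E'
import numpy as np,cv2
from scipy.optimize import minimize,least_squares
def proj(P,p):
    P=np.asarray(P,float); T=np.linalg.inv(np.array(p['pose'])); c=P@T[:3,:3].T+T[:3,3]
    s=c[:,:2]/c[:,2:]; r2=(s**2).sum(1,keepdims=True); s=s*(1+p['k1']*r2)
    f=192/np.tan(np.radians(p['vertical_fov'])/2)
    return s*f+[p['cx'],p['cy']]
a=np.linspace(0,2*np.pi,72,endpoint=False)
def ring(r,z): return np.c_[r*np.cos(a),r*np.sin(a),0*a+z]
BAR=np.vstack([ring(.047,0),ring(.047,.006),ring(.022,.14),ring(.022,.006)])
def bbox(uv): return np.r_[uv.min(0),uv.max(0)]
PL=np.array([[-55,-70],[70,-70],[70,70],[-55,70],[-55,33],[24,33],[24,-33],[-55,-33]])/1000.
def xf(d,P):
    c,s=np.cos(d[2]),np.sin(d[2]); P=np.asarray(P,float); return np.c_[d[0]+c*P[:,0]-s*P[:,1],d[1]+s*P[:,0]+c*P[:,1],P[:,2]]
def plate(d,z=.032): return xf(d,np.c_[PL,np.full(8,z)])
def bluemask(f):
    h=cv2.cvtColor(f,cv2.COLOR_BGR2HSV); return ((h[...,0]>105)&(h[...,0]<128)&(h[...,1]>150)&(h[...,2]>60)).astype(np.uint8)
E
python3 - <<'E'
from h import *; from station import arm
F={n:cv2.imread(f"pics/{n}0.png") for n in("scene","top")}; C={n:arm.camera_params(n) for n in F}
B={'red':([213.4,178.7,253,239.3],[263.9,147.6,299.6,182.9]),'yellow':([142.9,222.4,183,279.5],[321.3,106.4,356.5,142.4]),'green':([140.6,173.1,175.1,229.7],[333.7,173.7,365.2,204.9])}
vis={n:cv2.resize(F[n],None,fx=4,fy=4,interpolation=cv2.INTER_CUBIC) for n in F}
def draw(n,P,c):cv2.polylines(vis[n],[np.int32(proj(P,C[n])*4+2)],True,c,1)
for k,(bs,bt) in B.items():
    for nm,u in (('both',(1,1)),('scene',(1,0)),('top',(0,1))):
        r=least_squares(lambda v:np.r_[u[0]*(bbox(proj(BAR+[v[0],v[1],0],C['scene']))-bs),u[1]*(bbox(proj(BAR+[v[0],v[1],0],C['top']))-bt)],[.45,-.1])
        print(k,nm,r.x.round(4),r.fun.round(1))
        if nm=='both': x=r.x
    for n in F:
        draw(n,ring(.047,.006)+[*x,0],(0,255,255)); draw(n,ring(.022,.14)+[*x,0],(0,255,255))
# dock
M={}
for n,b in (('scene',[300,200,390,276]),('top',[160,90,220,170])):
    m=np.zeros((384,512),np.uint8); m[b[1]:b[3],b[0]:b[2]]=bluemask(F[n])[b[1]:b[3],b[0]:b[2]]; M[n]=m; print(n,m.sum())
def cost(d,ns):
    c=0
    for n in ns:
        S=8;m=np.zeros((384*2,512*2),np.uint8)
        cv2.fillPoly(m,[np.int32(np.round((proj(plate(d),C[n])*2+.5)*16))],1,shift=4)
        m=cv2.resize(m.astype(np.float32),(512,384),interpolation=cv2.INTER_AREA)
        m2=cv2.GaussianBlur(m,(0,0),1);c+=((m2-cv2.GaussianBlur(M[n].astype(np.float32),(0,0),1))**2).sum()
    return c
for ns in (('scene','top'),('scene',),('top',)):
    best=min((minimize(cost,[x0,.16,y0],args=(ns,),method='Nelder-Mead',options=dict(initial_simplex=[[x0,.16,y0],[x0+.03,.16,y0],[x0,.19,y0],[x0,.16,y0+.15]],xatol=1e-5,fatol=1e-4)) for x0 in(.55,.6) for y0 in (0,.1)),key=lambda r:r.fun)
    print(ns,best.x.round(4),best.fun)
    if len(ns)==2:
        d=best.x
        for n in F: draw(n,plate(d),(0,255,0)); draw(n,xf(d,np.array([[-.115,-.07,.006],[.07,-.07,.006],[.07,.07,.006],[-.115,.07,.006]])),(0,165,255))
cv2.imwrite('pics/ov_scene.png',vis['scene'][640:1150,500:1560][:, :800*2].copy() if 0 else cv2.resize(vis['scene'][640:1160,520:1560],(800,400)))
cv2.imwrite('pics/ov_top.png',cv2.resize(vis['top'][340:860,600:1500],(800,462)))
E
```

```text
red both [ 0.4855 -0.1124] [ 1.4  0.4 -3.  -1.4  0.9 -0.5 -2.5 -0.8]
red scene [ 0.4884 -0.1107] [ 2.2  1.  -2.2 -0.7  0.  -0.  -0.  -0. ]
red top [ 0.4837 -0.1146] [ 0.   0.  -0.  -0.   1.7  0.2 -1.7 -0.2]
yellow both [ 0.591  -0.2937] [ 1.8 -1.8  2.7  4.7  3.7  0.6  1.3  2.7]
yellow scene [ 0.5849 -0.2985] [-0.5 -3.4  0.5  3.   0.   0.   0.   0. ]
yellow top [ 0.5957 -0.2871] [ 0.  -0.   0.   0.   1.4 -1.1 -1.3  1.2]
green both [ 0.4111 -0.3053] [-0.8 -0.9  0.8  0.  -1.4 -1.2  1.4  0.8]
green scene [ 0.4124 -0.3053] [-0.8 -0.6  0.9  0.4 -0.  -0.   0.   0. ]
green top [ 0.4104 -0.3052] [-0.  -0.   0.  -0.  -1.5 -0.9  1.3  1. ]
scene 1452
top 1264
('scene', 'top') [ 0.6198  0.1497 -0.0092] 115.45404052734375
('scene',) [ 0.6199  0.1496 -0.0142] 43.149330139160156
('top',) [ 0.6184  0.1496 -0.0118] 64.79376220703125
```

View pics/ov_scene.png

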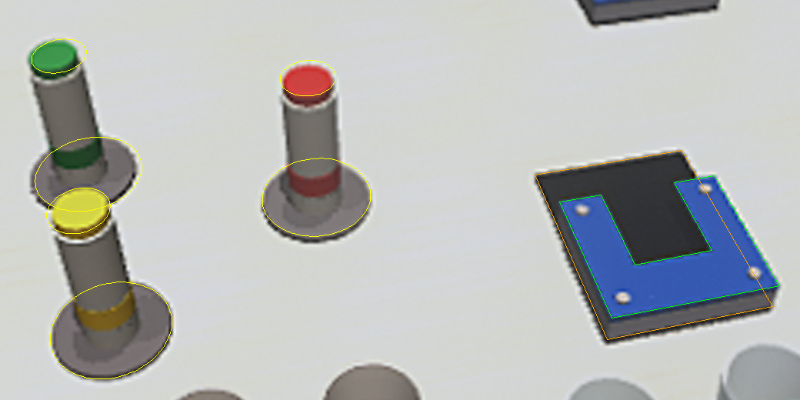

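View pics/ov_top.png

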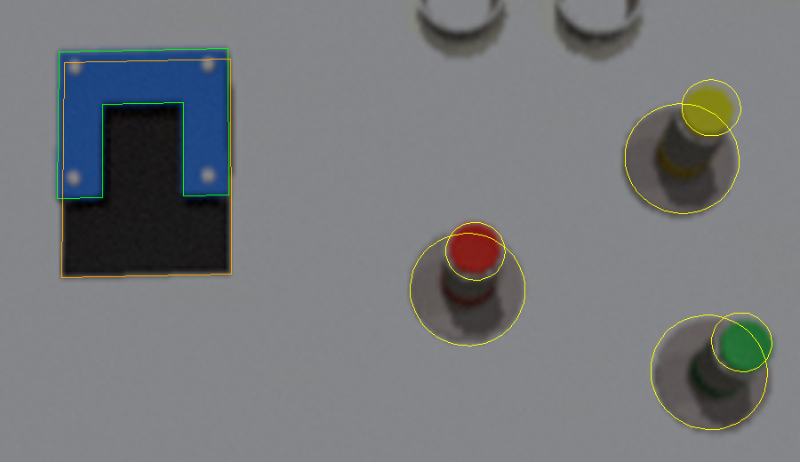

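Things that could be mistaken for the targets:
- **Barrel:** the red barrel is at scene px (231,187). Red-lidded jars stand at (5,180) and (498,65), but they're brown with no flange.
- **Dock:** candidates are at top px (190,130), y≈0.15, and top px (145,265), y≈0.28. The right-most is (190,130), which is scene px (345,240).

The overlay crops match the models: red barrel ≈ (0.486,−0.113), dock ≈ (0.620,0.150), yaw −0.01.

```bash
python3 -m inch '[[[0.2,-0.2,0,0,0,0.015],[0.4,-0.4,0,0,0,0.03],[0.6,-0.6,0,0,0,0.045],[0.8,-0.8,0,0,0,0.06],[1,-1,0,0,0,0.074],[1,-1,0,0,0,0.074]]]' 87 10
```

```text
t: 1.25
eef_pos: [0.3644, 0.4525, 0.4051]
ee_rot: [-3.141, -0.0, -0.014]
force: [-0.7, 1.1, 0.0]
width: 0.0867
```

```bash
python3 -m inch '[[[0.1,-0.25,0,0,0,0],[0.2,-0.5,0,0,0,0],[0.3,-0.75,0,0,0,0],[0.4,-1,0,0,0,0],[0.4,-1,0,0,0,0]]]'
```

```text
t: 1.88
eef_pos: [0.4428, 0.2529, 0.405]
ee_rot: [-3.141, -0.0, -0.014]
force: [0.3, 0.5, -0.5]
width: 0.0869
```

```bash
python3 -m inch '[[[0.05,-0.23,0,0,0,0],[0.1,-0.46,-0.05,0,0,0],[0.15,-0.69,-0.1,0,0,0],[0.2,-0.92,-0.2,0,0,0],[0.2,-0.92,-0.2,0,0,0]]]'
```

```text
t: 2.5
eef_pos: [0.4821, 0.0697, 0.3633]
ee_rot: [3.14, 0.002, -0.013]
force: [0.8, 0.3, 0.3]
width: 0.0869
```

```bash
python3 -m inch '[[[0.01,-0.23,-0.05,0,0,0],[0.02,-0.46,-0.1,0,0,0],[0.025,-0.69,-0.15,0,0,0],[0.025,-0.91,-0.15,0,0,0],[0.025,-0.91,-0.15,0,0,0],[0.025,-0.91,-0.15,0,0,0]]]'; python3 - <<'E'
from station import arm
import cv2
cv2.imwrite('pics/s1.png',cv2.resize(arm.grab_frame('scene')[100:290,120:400],None,fx=2.8,fy=2.8)); cv2.imwrite('pics/t1.png',cv2.resize(arm.grab_frame('top')[80:240,150:400],None,fx=3,fy=3))
E
```

```text
t: 3.25
eef_pos: [0.4878, -0.1099, 0.3349]
ee_rot: [-3.141, -0.001, -0.01]
force: [-0.2, 0.8, -0.9]
width: 0.087
```

View pics/s1.png

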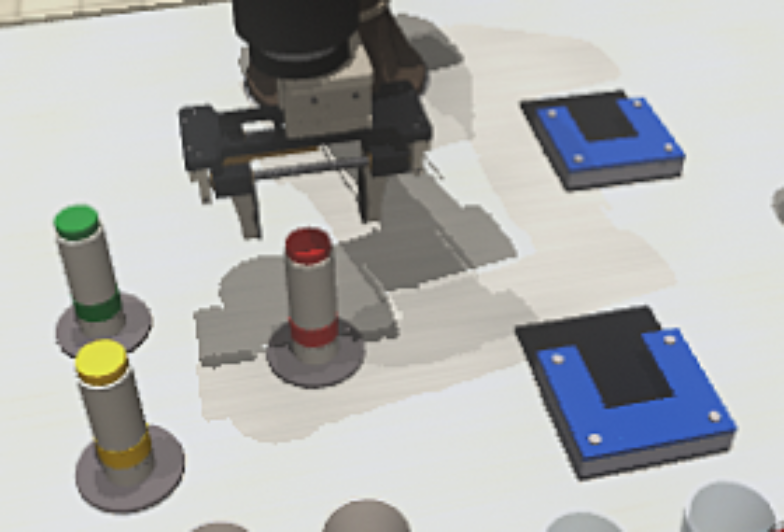

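View pics/t1.png

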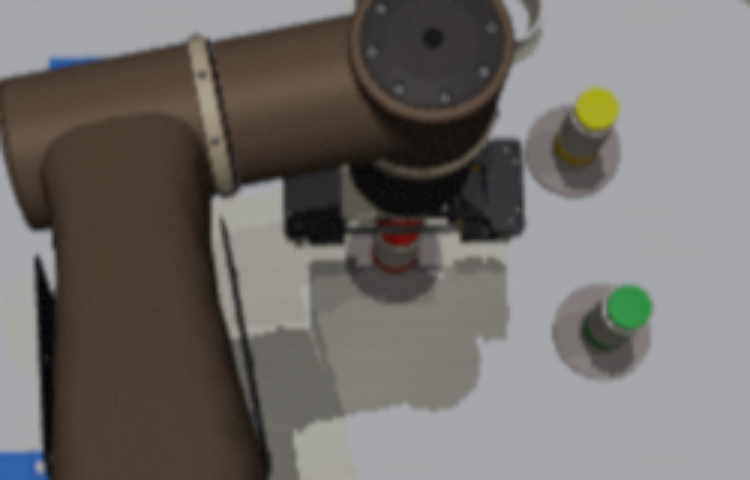

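The jaws straddle the red cap (scene crop: fingers at about 250 and 372, cap at 308). Both bystanders are clear of them. I'll descend and grip.

```bash
python3 -m inch '[[[0,-0.01,-0.1,0,0,0],[0,-0.01,-0.2,0,0,0],[0,-0.01,-0.3,0,0,0],[0,-0.01,-0.34,0,0,0],[0,-0.01,-0.34,0,0,0],[0,-0.01,-0.34,0,0,0]]]'
```

```text
t: 4.1
eef_pos: [0.4877, -0.1125, 0.2674]
ee_rot: [-3.142, -0.001, -0.01]
force: [0.5, 0.3, 0.6]
width: 0.087
```

```bash
python3 -m inch '[[[0,0,0,0,0,0],[0,0,0,0,0,0],[0,0,0,0,0,0],[0,0,0,0,0,0],[0,0,0,0,0,0],[0,0,0,0,0,0]]]' 38 20;  python3 - <<'E'
from station import arm
import cv2
cv2.imwrite('pics/s2.png',cv2.resize(arm.grab_frame('scene')[100:290,120:400],None,fx=2.8,fy=2.8))
E
```

```text
t: 4.85
eef_pos: [0.4872, -0.1129, 0.2666]
ee_rot: [3.141, 0.0, -0.01]
force: [0.3, -1.5, -0.4]
width: 0.0436
```

View pics/s2.png

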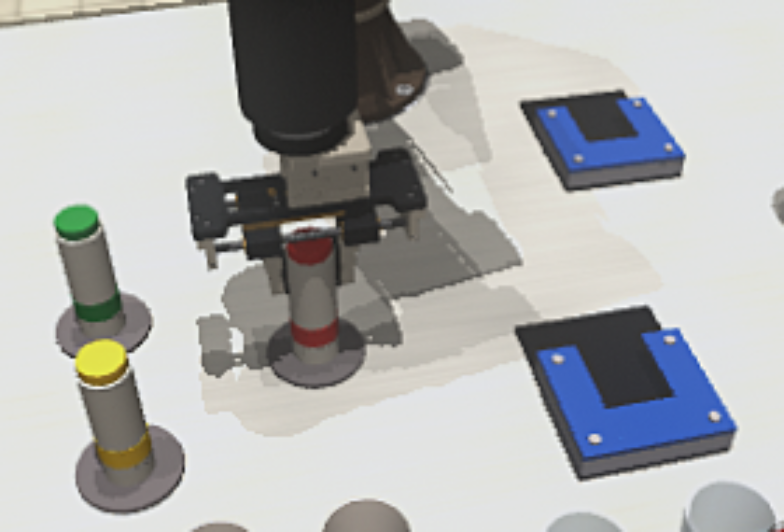

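The grip is firm: the opening reads 43.6 mm for a 44 mm tube. I'll lift and carry it to just in front of the slot mouth.

```bash
python3 -m inch '[[[0,0,0.1,0,0,0],[0,0,0.2,0,0,0],[0,0.1,0.2,0,0,0],[0,0.25,0.2,0,0,0],[0,0.4,0.2,0,0,0],[0.02,0.55,0.2,0,0,0],[0.04,0.7,0.2,0,0,0],[0.04,0.8,0.2,0,0,0]]]' 38 30
```

```text
t: 5.9
eef_pos: [0.4951, 0.0484, 0.306]
ee_rot: [3.142, 0.001, -0.01]
force: [0.8, 0.8, -4.0]
width: 0.044
```

```bash
python3 -m inch '[[[0.01,0.15,0,0,0,0],[0.02,0.3,0,0,0,0],[0.02,0.42,0,0,0,0],[0.02,0.5,0,0,0,0],[0.02,0.52,0,0,0,0],[0.02,0.52,0,0,0,0]]]'; python3 - <<'E'
from station import arm
import cv2
cv2.imwrite('pics/s3.png',cv2.resize(arm.grab_frame('scene')[100:290,120:400],None,fx=2.8,fy=2.8))
E
```

```text
t: 6.65
eef_pos: [0.4991, 0.1509, 0.3064]
ee_rot: [3.141, 0.001, -0.01]
force: [-0.5, -0.4, -3.8]
width: 0.0438
```

View pics/s3.png

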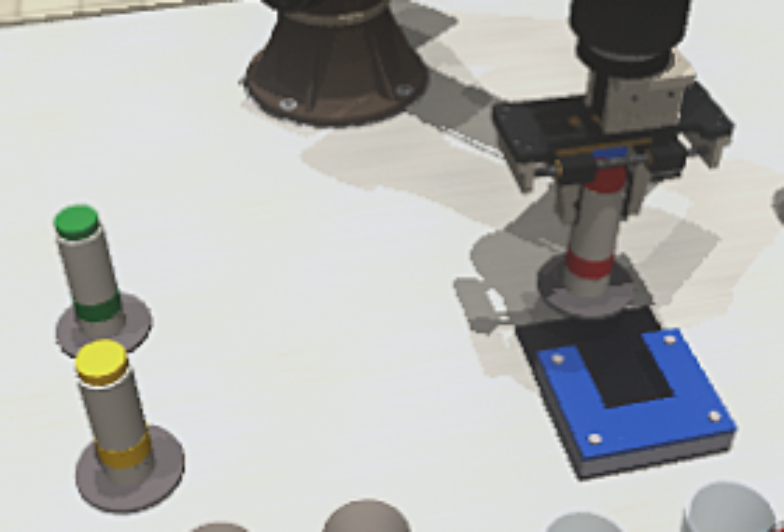

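```bash
python3 -m inch '[[[0,0,-0.07,0,0,0],[0,0,-0.14,0,0,0],[0,0,-0.14,0,0,0],[0,0,-0.14,0,0,0]]]'; python3 - <<'E'
from h import *; from station import arm
f=arm.grab_frame('scene');p=arm.camera_params('scene');s=arm.get_state();print(s['eef_pos'],s['force'])
x=[*s['eef_pos'][:2],s['eef_pos'][2]-.2666]
v=cv2.resize(f,None,fx=4,fy=4,interpolation=cv2.INTER_CUBIC)
d=[.6198,.1497,-.011]
for P,c in((ring(.047,.006)+x,(0,255,255)),(ring(.047,0)+x,(0,255,255)),(ring(.022,.14)+x,(0,255,255)),(plate(d),(0,255,0)),(plate(d,.026),(255,255,0))):
    cv2.polylines(v,[np.int32(proj(P,p)*4+2)],True,c,1)
cv2.imwrite('pics/s4.png',v[600:1120,1080:1600])
E
```

```text
t: 7.2
eef_pos: [0.4994, 0.1511, 0.2785]
ee_rot: [3.141, 0.0, -0.01]
force: [-0.1, 0.1, -4.3]
width: 0.0437
[0.49949643 0.1512302  0.27878707] [-0.43569271 -0.01071838 -3.6030874 ]
```

View pics/s4.png

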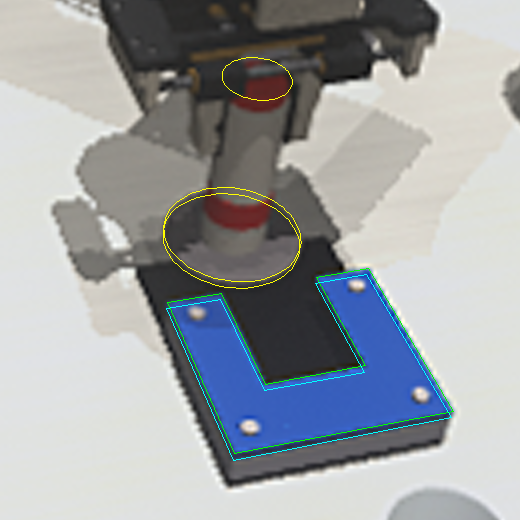

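The overlay agrees with the picture: the flange is about 12 mm up (band needed is 6–20 mm) and centred on the slot. I'll slide it in, checking partway.

```bash
python3 -m inch '[[[0.05,0,0,0,0,0],[0.1,0,0,0,0,0],[0.15,0,0,0,0,0],[0.2,0,0,0,0,0],[0.25,0,0,0,0,0],[0.3,0,0,0,0,0],[0.3,0,0,0,0,0]]]'
```

```text
t: 8.12
eef_pos: [0.56, 0.1512, 0.2784]
ee_rot: [3.141, 0.0, -0.011]
force: [-0.2, 0.2, -3.8]
width: 0.0434
```

```bash
python3 -m inch '[[[0.05,0,0,0,0,0],[0.1,0,0,0,0,0],[0.15,-0.005,0,0,0,0],[0.2,-0.005,0,0,0,0],[0.24,-0.005,0,0,0,0],[0.27,-0.005,0,0,0,0],[0.29,-0.005,0,0,0,0],[0.29,-0.005,0,0,0,0]]]'; python3 - <<'E'
from h import *; from station import arm
f=arm.grab_frame('scene');cv2.imwrite('pics/s5.png',cv2.resize(f[130:290,250:410],None,fx=3.6,fy=3.6,interpolation=cv2.INTER_CUBIC))
E
```

```text
t: 9.12
eef_pos: [0.6174, 0.1501, 0.2786]
ee_rot: [3.142, 0.0, -0.011]
force: [0.5, -0.3, -4.3]
width: 0.0436
```

View pics/s5.png

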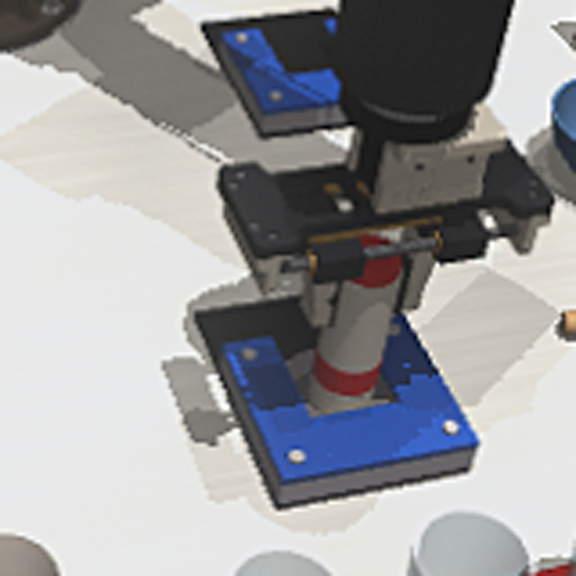

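The flange is under the plate and the tube is close to the closed end, with no contact force yet. Next are a small nudge forward and lowering to the floor plate.

```bash
python3 -m inch '[[[0.01,0,0,0,0,0],[0.015,0,-0.01,0,0,0],[0.015,0,-0.02,0,0,0],[0.015,0,-0.025,0,0,0],[0.015,0,-0.028,0,0,0],[0.015,0,-0.028,0,0,0]]]'
```

```text
t: 9.93
eef_pos: [0.6203, 0.1502, 0.273]
ee_rot: [3.142, 0.0, -0.01]
force: [-0.3, 0.3, -3.6]
width: 0.0438
```

```bash
python3 -m inch '[[[0,0,-0.004,0,0,0],[0,0,-0.004,0,0,0],[0,0,-0.004,0,0,0]]]'
```

```text
t: 10.3
eef_pos: [0.6204, 0.1502, 0.2727]
ee_rot: [-3.141, -0.001, -0.01]
force: [-0.4, -0.0, -0.0]
width: 0.0438
```

```bash
python3 -m inch '[[[0,0,0,0,0,0],[0,0,0,0,0,0],[0,0,0,0,0,0],[0,0,0,0,0,0],[0,0,0,0,0,0],[0,0,0,0,0,0]]]' 87
```

```text
t: 11.05
eef_pos: [0.6203, 0.1502, 0.2722]
ee_rot: [3.142, 0.0, -0.01]
force: [0.7, 0.7, -0.2]
width: 0.0868
```

```bash
python3 -m inch '[[[0,0,0.05,0,0,0],[0,0,0.15,0,0,0],[0,0,0.3,0,0,0],[0,0,0.45,0,0,0],[0,0,0.6,0,0,0],[-0.2,0.2,0.7,0,0,0],[-0.35,0.45,0.7,0,0,0],[-0.5,0.7,0.7,0,0,0]]]'
```

```text
t: 12.05
eef_pos: [0.5192, 0.2911, 0.4138]
ee_rot: [-3.14, -0.002, -0.011]
force: [0.3, 0.7, -0.6]
width: 0.0873
```

```bash
python3 -m inch '[[[0,0.2,0,0,0,0],[0,0.4,0,0,0,0],[0,0.6,0,0,0,0],[0,0.6,0,0,0,0],[0,0.6,0,0,0,0]]]'; python3 - <<'E'
from h import *; from station import arm
d=[.6198,.1497,-.011]
out=[]
for n in('scene','top'):
    f=arm.grab_frame(n);p=arm.camera_params(n)
    for t in('red_barrel','yellow_barrel','green_barrel'): print(n,t,[(np.round(r['box'],1).tolist(),round(float(r['score']),2)) for r in arm.search_frame(t,n)][:2])
    v=cv2.resize(f,None,fx=4,fy=4,interpolation=cv2.INTER_CUBIC)
    x=[d[0],d[1],.006]
    cv2.polylines(v,[np.int32(proj(plate(d),p)*4+2)],True,(0,255,0),1)
    cv2.polylines(v,[np.int32(proj(ring(.022,.14)+x,p)*4+2)],True,(0,255,255),1)
    cv2.polylines(v,[np.int32(proj(ring(.022,.026)+x,p)*4+2)],True,(0,255,255),1)
    out.append(v[600:1100,1160:1560] if n=='scene' else v[300:800,560:960])
cv2.imwrite('pics/fin.png',np.hstack(out))
E
```

```text
t: 12.68
eef_pos: [0.5201, 0.41, 0.4125]
ee_rot: [3.141, 0.0, -0.01]
force: [-0.7, -0.4, 0.2]
width: 0.0871
scene red_barrel [([329.3, 196.0, 364.1, 246.6], 0.7)]
scene yellow_barrel [([142.3, 221.8, 186.5, 279.6], 0.59)]
scene green_barrel [([143.1, 172.8, 177.0, 229.0], 0.73)]
top red_barrel [([175.9, 99.2, 204.0, 139.4], 0.79)]
top yellow_barrel [([323.9, 109.0, 355.9, 142.9], 0.64)]
top green_barrel [([337.5, 172.6, 363.2, 207.2], 0.61)]
```

View pics/fin.png

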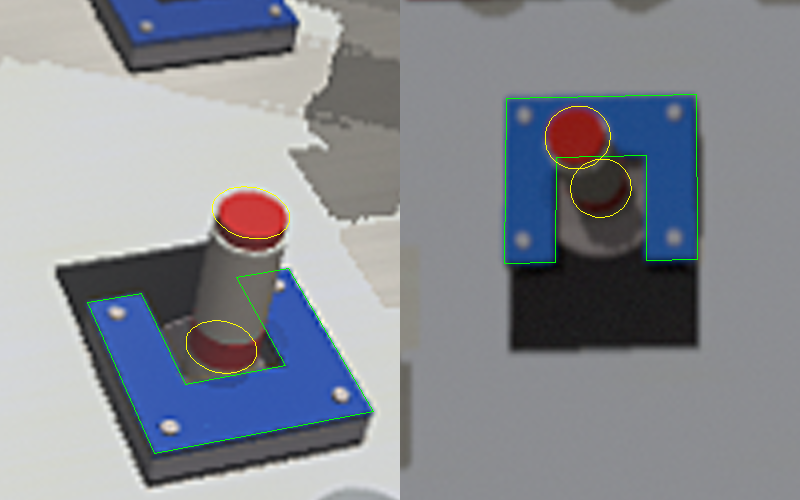

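The barrel stands upright in the slot with its flange under the plate. The caps match the predicted home rings within about 2 mm in both views.

```bash
python3 -c "
from station import arm
print(arm.job_done())"
```

```text
the job is handed in; nothing more can be done
None
```

I gripped the red barrel and carried it to the right-most blue-topped dock. I slid it into the slot with its flange under the blue plate, set it on the floor plate, let go and backed the arm clear. I handed the job in about 13 s into the 48 s limit; no verdict is reported.

**Red barrel:** in the last pictures from both cameras it stands upright. Its cap and tube lie within about 2 mm of where a fully home barrel would appear. On lowering, the weight on the wrist fell from about 4 N to 0, so it is resting on the floor plate. I stopped at the home point and felt no contact with the slot's closed end. By the given sizes a gap of about 2 mm is left there, well inside the 15 mm tolerance.

**Yellow and green barrels:** their detected boxes moved by no more than about 4 pixels from start to end. I put that down to detector noise, because the arm never came near them.

**Check that disagreed:** when I first located the barrels, the two cameras differed by 5 mm for red and about 16 mm for yellow. Red's overlay, grip width and later pictures agreed, so I went ahead.

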